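# Park the tube rotator with the red-capped tube up

### The arm

A 6-joint arm with a two-finger parallel gripper is mounted at the origin on a cart in front of the work surface, level with it; the furniture and walls round the work are solid. World frame = base frame: x ahead of the robot, y to its left, z up, the work surface at z = 0. Lengths are in mm, angles in rad, forces in N, time in s.
With the tool pointing down it reaches from about 300 to 750 mm from the base axis. Payload 8.5 kg.
Tool frame: the origin (TCP) lies midway between the tips of the shut fingers; the grasp point (between the pads) lies 19 mm behind it; z points along the fingers, y is the line along which they close (so a half turn about z gives the same grasp; the last joint's range is limited). The gripper opens to 85 mm and grips with 20 to 120 N. Pads are 22 mm wide; open, the fingers measure 114 mm over their backs; the gripper's body (76 mm by 85 mm) begins 54 mm behind the grasp point. The pads swing forward as they close: fully open they stand 13 mm farther back than shut.
Start: joints at [1.061, 0.381, 1.297, -0, 1.464, -0.215], TCP at [159.793, 526.257, 231.322] pointing down, gripper open.
Joint ranges: [-3.11, 3.11], [-0.89, 2.33], [0.22, 2.48], [-1.42, 4.56], [0.17, 2.85], [-2.88, 2.88]. Speed limits (rad/s): [2.39, 2.39, 3.14, 3.14, 3.14, 3.14].

### API

Orientations are given as a unit quaternion [x, y, z, w].
In Python, from rig import read_state, get_image, arm, spotter gives the robot as it stands.
- The arm moves only by the tool servo_tool, never from a script. Its argument "deltas" is a list of rows, each a list of 5 numbers: the opening, from 0 (shut) to 1 (fully open), then the shift along the tool's x, y, z in m, then the turn about the tool's z in rad. In form: [[gripper, x, y, z, spin], ...]. A call has 1 to 20 rows; each row shifts and turns the commanded pose from where the row before left it, along the tool's axes as they then stand; what a row does not reach is not made up. A row lasts 1/8 s, in which the tool goes at most 62.5 mm and 10.7 degrees, less where a joint would pass 70% of its speed; a pose out of reach is approached as far as the arm can. A call is refused whole if a number of a shift passes 0.0625 or a number of a turn 0.188, either way. A call with a gripper value outside its range is refused whole. The fingers move at their own pace and stop on an object; "force" is the grip in N (left out, the last holds). Time passes only in rows, so rows that do not move let the fingers close. It gives the time, the measured TCP pose, the force, the opening and the grip force at its end, in the units of the state.
- read_state(): the state, without advancing time (a new reading comes with each control period).
- get_image(name): name is "scene" or "top" or "wrist"; returns a dict with "pixels" (384x512x3 uint8, red, green, blue), "intrinsics" (3x3 intrinsics, pixels), "rvec" (rotation vector, rad) and "tvec" (3), from world to camera coordinates, as OpenCV has them. Camera axes: x right, y down, z forward; pixel columns grow to the right and rows downward; lengths in mm; the calibration is good to about 2 mm. A picture is of the moment at which its call begins. There is no depth.
- arm.job_done(): hands the job in; it is judged then, once.
Trained networks look in the newest picture that a camera, given by its name, has taken for a name from the list of things; names that differ only in an ending like _2 or _b are one class to them, and where a whole thing is asked for, a point or a joint stands for the part that bears it (a point fixed in the world has none). Each returns a list of dicts, best first, with "score" (0 to 1); they miss things now and then, are a little off and sometimes report something else, mostly with a low value. They report only what shows in the picture. A call takes as long as a camera call.
- spotter.cut_out(camera, label): "region" (384x512 bool, what is visible of it).
- spotter.tip_of(camera, label): "location" ([x, y, z] in mm, in world coordinates, good to about 4 mm: a listed point, or the origin of a listed thing).
The state is a dict: "t": time; "joints": joint angles; "qvel": joint speeds; "tau": joint torques, N m; "ee_pos": TCP position; "tcp_rot": TCP orientation; "wrist_force": force on the tool from outside, world axes, zero at the start; "wrist_torque": the same for the moment, N m; "width": opening from 0.0 (shut) to 1.0 (fully open); "grasp_force": force on a finger pad.
Only numpy, scipy, OpenCV 4.12 (cv2) and the standard library are available. Lean on these libraries where they do the work, as an engineer would, in place of code of your own. Each camera call takes 0.05 s, during which the arm holds its last target. There are 200 camera calls.

### The job

The tube rotator is switched off: bring its red-capped sample tube to the top, cap straight up, by pushing the rotor's arms round with the fingers, one after another as needed; push only on the metal arms, never on the glass tubes or their caps, and take hold of nothing. Then press the black locking plunger fully down so that the rotor is locked there, and leave the loose things on the bench as they stand.

Things in the scene. Friction and masses are not known exactly. Their poses are not given: they have to be found in the camera images.
- rotator: Tube rotator fixed to the bench: grey base plate 215 x 160 mm (x from -60 to +155 mm, 16 mm high), white motor housing at the back (x +77 to +152 mm, 104 mm wide, 216 mm high). Origin on the bench under the rotor hub, in the plane of the arms; x points back into the housing (the front with the tubes faces -x), y to the left seen from the front, z up
- rotor_hub (a point): Centre of the rotor on its level axis (the rotator's x axis), 150 mm above the bench, in the arms' middle plane. Each arm is 22 mm wide and 10 mm thick along the axis (5 mm either side of this plane) and ends round 125 mm from the axis. Behind the arms the space is free for 35 mm; an index disc, radius 41 mm, turns 50 to 62 mm behind, with a tapered notch in line with each arm
- rotor (a joint): Turn of the rotor in rad; grows clockwise seen from the front (its top then moves towards the rotator's -y); 0 or a full turn = red-capped tube straight up. Turns either way and stays where it is left: friction 0.18 N m, about 2 N at the arm ends. Five flat aluminium arms like spokes, 72 degrees apart, one along each tube; no rim, so fingers can come down between two arms from above
- tube_red: The sample tube with the red cap and amber content, glass, 15 mm diameter, 78 mm long with its 18 mm cap, clipped fast to the front face of its arm (centre line 15.5 mm in front of the arms' middle plane, so from 6.5 mm in front of it). Origin at its foot, 34 mm from the rotor axis; its z points outward along the arm to the cap, whose top is 112 mm from the axis
- red_cap (a point): Middle of the top of the red cap, 112 mm from the rotor axis
- tube_blue1: Like the red-capped tube, with a blue cap and pale content; on the next arm clockwise (seen from the front) from the red one
- tube_blue2: The same, blue cap, second arm clockwise from the red one
- tube_blue3: The same, blue cap, third arm clockwise from the red one
- tube_blue4: The same, blue cap, fourth arm clockwise from the red one
- plunger (a joint): Travel of the locking plunger in m: 0 = up (as at the start), 0.018 = fully down. It slides straight down with about 3 N and stays where it is left. Its 10 mm round-nosed pin enters a notch only when an arm is within about 10 degrees of straight up, and draws the rotor true (some 10 N, more if far off); otherwise it stops on the disc after about 5 mm. Once in, the rotor is locked
- plunger_top (a point): Middle of the top of the plunger's black mushroom head, 30 mm diameter, 10 mm thick; 56 mm behind the arms' plane, straight above the axis, 246 mm above the bench when up and 228 mm when down
- vial_a: Loose screw-capped sample vial with a black cap, 27 mm diameter, 57 mm high, upright left of the rotator; origin at the centre of its foot. Leave it alone
- vial_b: Loose screw-capped sample vial with a white cap, 27 mm diameter, 57 mm high, upright left of the rotator; origin at the centre of its foot. Leave it alone
- bottle_amber: Loose amber glass bottle with a black cap, 52 mm diameter, 98 mm high, upright right of the rotator; origin at the centre of its foot. Leave it alone
- beaker: Loose glass beaker, 56 mm diameter, 70 mm high, upright on the left of the bench; origin at the centre of its foot. Leave it alone
- timer: Loose white digital timer lying flat on the left, 62 x 62 x 18 mm; origin at the centre of its underside. Leave it alone
- stir_bar: Loose white magnetic stirring bar, 30 mm long, 9 mm thick, lying right of the rotator; origin under its middle. Leave it alone

How it is judged (in metres and radians):
At the end, for the whole second after the job is handed in: The red-capped tube stands within 0.08 rad of straight up, cap at the top, with the rotor at rest and the locking plunger at least 15 of its 18 mm down (angle between tube_red's own z axis and vertical below 0.08 rad and value of joint plunger above 0.015 m and velocity of joint rotor between -0.05 and 0.05 rad/s); the robot touches nothing.
It fails at once if a glass tube or its cap was pushed or gripped (more than 4 N) (contact force between any of the arm, the fingers and tube_red above 4 N or contact force between any of the arm, the fingers and tube_blue1 above 4 N or contact force between any of the arm, the fingers and tube_blue2 above 4 N or contact force between any of the arm, the fingers and tube_blue3 above 4 N or contact force between any of the arm, the fingers and tube_blue4 above 4 N).
It fails at once if a loose thing on the bench was moved or lifted (more than 2 cm) or tipped (distance of any of vial_a, vial_b, bottle_amber, beaker, timer, stir_bar from where it was at the start of the episode above 0.02 m or angle between any of vial_a, vial_b, bottle_amber, beaker's own z axis and vertical above 0.3 rad).
It fails at once if an arm of the rotor was taken between the fingers ((y of the grasp point in the frame of tube_red between -0.006 and 0.006 m and x of the grasp point in the frame of tube_red between 0.0035 and 0.0275 m and z of the grasp point in the frame of tube_red between -0.015 and 0.09 m) or (y of the grasp point in the frame of tube_blue1 between -0.006 and 0.006 m and x of the grasp point in the frame of tube_blue1 between 0.0035 and 0.0275 m and z of the grasp point in the frame of tube_blue1 between -0.015 and 0.09 m) or (y of the grasp point in the frame of tube_blue2 between -0.006 and 0.006 m and x of the grasp point in the frame of tube_blue2 between 0.0035 and 0.0275 m and z of the grasp point in the frame of tube_blue2 between -0.015 and 0.09 m) or (y of the grasp point in the frame of tube_blue3 between -0.006 and 0.006 m and x of the grasp point in the frame of tube_blue3 between 0.0035 and 0.0275 m and z of the grasp point in the frame of tube_blue3 between -0.015 and 0.09 m) or (y of the grasp point in the frame of tube_blue4 between -0.006 and 0.006 m and x of the grasp point in the frame of tube_blue4 between 0.0035 and 0.0275 m and z of the grasp point in the frame of tube_blue4 between -0.015 and 0.09 m)).
It fails at once if the plunger's head was taken between the fingers (distance between the grasp point and plunger_top below 0.009 m).
It also fails if it takes over 51 s, if anything falls off the work surface, if the arm or the gripper's body presses on something with over 40 N, if the wrist force passes 120 N, or if a joint passes its speed limit or range.

## Working session

There is one attempt and no reset: what is moved stays moved. The work goes in short steps, Python scripts to look and compute and a tool call to move; the robot and the scene stay as the last step left them, time stands still between calls to the robot, and variables do not carry over. Pictures are saved under pics/ and viewed, at most 10 in all, crops included, and the job is handed in when it is done.

Besides the shell and the picture viewer there is one more tool, called after ">>>" as name([rows], argument=value, ...), one row to a line, values as JSON. servo_tool: Moves the arm, as the interface text tells. Its arguments: {"type":"object","properties":{"deltas":{"type":"array","items":{"type":"array","items":{"type":"number"}}},"force":{"type":"number"}},"required":["deltas"]}

```bash
mkdir -p pics; python3 - <<'E'
from rig import read_state,get_image,spotter
import cv2
s=read_state();print(s['t'],s['ee_pos'],s['tcp_rot'],s['joints'])
for c in ['scene','top']:
    im=get_image(c);cv2.imwrite(f'pics/{c}0.png',cv2.cvtColor(im['pixels'],cv2.COLOR_RGB2BGR))
    for l in ['rotator','rotor_hub','red_cap','tube_red','plunger_top','vial_a','vial_b','bottle_amber','beaker','timer']:
        print(c,l,[(round(d['score'],2),[round(v) for v in d['location']]) for d in spotter.tip_of(c,l)[:2]])
E
```

```text
0.0 [159.6354378  526.01009233 230.71668078] [ 1.46859438e-01  9.89157092e-01 -6.92928299e-04 -2.67963932e-04] [ 1.06072703e+00  3.81189787e-01  1.29825616e+00  9.44866234e-06
  1.46363255e+00 -2.15285169e-01]
scene rotator [(0.59, [551, -195, 2])]
scene rotor_hub [(0.94, [550, -196, 150]), (0.68, [537, -217, 178])]
scene red_cap [(0.74, [536, -219, 180]), (0.49, [524, -295, 119])]
scene tube_red [(0.47, [539, -227, 139]), (0.17, [538, -177, 176])]
scene plunger_top [(0.63, [606, -200, 242])]
scene vial_a [(0.68, [545, -60, 1]), (0.58, [596, -56, -3])]
scene vial_b [(0.68, [545, -60, 1]), (0.58, [596, -56, -3])]
scene bottle_amber [(0.85, [615, -363, 2])]
scene beaker [(0.93, [613, 264, -1])]
scene timer [(0.73, [496, 364, -2])]
top rotator [(0.89, [555, -194, -5])]
top rotor_hub [(0.89, [553, -191, 150])]
top red_cap [(0.66, [526, -300, 116])]
top tube_red [(0.37, [533, -228, 140])]
top plunger_top [(0.49, [595, -57, -2]), (0.42, [606, -202, 246])]
top vial_a [(0.63, [547, -64, -3]), (0.63, [549, -194, -2])]
top vial_b [(0.63, [547, -64, -3]), (0.63, [549, -194, -2])]
top bottle_amber [(0.75, [616, -360, -2]), (0.26, [536, -197, 118])]
top beaker [(0.52, [618, 261, -4])]
top timer [(0.47, [499, 365, -3])]
```

View pics/scene0.png

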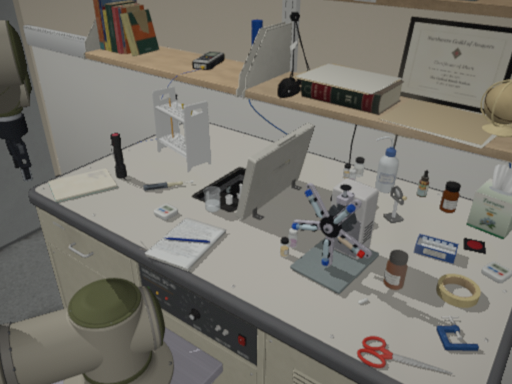

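View pics/top0.png

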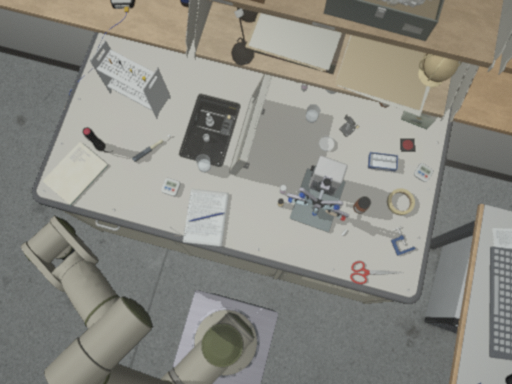

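The scene view shows the rotor at about (330,228), with the red cap to the lower right at about (360,253). The top view agrees: hub at about (318,203), red cap at about (345,218). Red is therefore about 108° clockwise from up. My plan is to go between the arms from above, push counter-clockwise twice, then press the plunger. First I'll hover over the rotator and look through the wrist camera.

>>> servo_tool([
  [0, -0.0346, -0.0366, -0.0106, 0],
  [0, -0.0346, -0.0366, -0.0106, 0],
  [0, -0.0346, -0.0366, -0.0106, 0],
  [0, -0.0346, -0.0366, -0.0106, 0],
  [0, -0.0346, -0.0366, -0.0106, 0],
  [0, -0.0346, -0.0366, -0.0106, 0],
  [0, -0.0346, -0.0366, -0.0106, 0],
  [0, -0.0346, -0.0366, -0.0106, 0],
  [0, -0.0346, -0.0366, -0.0106, 0],
  [0, -0.0346, -0.0366, -0.0106, 0],
  [0, -0.0346, -0.0366, -0.0106, 0],
  [0, -0.0346, -0.0366, -0.0106, 0],
  [0, -0.0346, -0.0366, -0.0106, 0],
  [0, -0.0346, -0.0366, -0.0106, 0],
  [0, -0.0346, -0.0366, -0.0106, 0],
  [0, -0.0346, -0.0366, -0.0106, 0],
  [0, 0, 0, 0, -0.1],
  [0, 0, 0, 0, -0.09],
  [0, 0, 0, 0, 0],
])

```text
t: 3.48
ee_pos: [519.4, -195.0, 400.9]
tcp_rot: [0.053, 0.999, 0.0, -0.0]
wrist_force: [0.1, -0.3, -0.8]
width: -0.002
grasp_force: 0.0
```

```bash
python3 - <<'E'
from rig import read_state,get_image,spotter
import cv2,numpy as np
s=read_state();print(s['t'],s['ee_pos'],s['tcp_rot'],s['joints'],s['wrist_force'],s['width'])
im=get_image('wrist');cv2.imwrite('pics/w1.png',cv2.cvtColor(im['pixels'],cv2.COLOR_RGB2BGR))
R=cv2.Rodrigues(np.array(im['rvec']))[0];print('cam',-R.T@im['tvec'])
for c in ['wrist','top','scene']:
  if c!='wrist': get_image(c)
  for l in ['rotator','rotor_hub','red_cap','tube_red','plunger_top']:
    print(c,l,[(round(d['score'],2),[round(v) for v in d['location']]) for d in spotter.tip_of(c,l)[:2]])
# rectify z=16 plane
def H(im,z,x0,y0,sc): # out pixel (u,v): y=y0-u/sc, x=x0-v/sc
    R=cv2.Rodrigues(np.array(im['rvec']))[0];P=np.array(im['intrinsics'])@np.c_[R,np.array(im['tvec']).reshape(3)]
    A=np.array([[0,-1/sc,x0],[-1/sc,0,y0],[0,0,z],[0,0,1]]);return P@A
W=cv2.warpPerspective(im['pixels'],H(im,16,740,-60,2),(540,560),flags=cv2.INTER_LINEAR|cv2.WARP_INVERSE_MAP)
cv2.imwrite('pics/w1r.png',cv2.cvtColor(W,cv2.COLOR_RGB2BGR))
E
```

```text
3.475 [ 519.36456493 -194.99923306  400.85133641] [ 5.28245199e-02  9.98603807e-01  2.18000797e-05 -7.75997240e-05] [-5.72570710e-01  3.36277894e-01  8.90817142e-01 -4.16745150e-05
  1.91465398e+00 -2.03768285e+00] [ 0.07695484 -0.2807453  -0.79809215] -0.0019016777976607257
cam [ 439.08302674 -186.39464659  542.5084042 ]
wrist rotator [(0.72, [550, -192, 1]), (0.6, [599, -62, -3])]
wrist rotor_hub [(0.89, [553, -193, 149]), (0.41, [525, -293, 119])]
wrist red_cap [(0.88, [526, -296, 122])]
wrist tube_red [(0.58, [535, -228, 140]), (0.42, [535, -216, 179])]
wrist plunger_top [(0.36, [534, -226, 142])]
top rotator [(0.86, [550, -196, -1])]
top rotor_hub [(0.72, [552, -194, 153])]
top red_cap [(0.48, [527, -300, 115])]
top tube_red [(0.55, [533, -229, 140])]
top plunger_top []
scene rotator [(0.61, [552, -196, 2])]
scene rotor_hub [(0.73, [553, -194, 149]), (0.21, [604, -201, 243])]
scene red_cap [(0.48, [521, -297, 118])]
scene tube_red [(0.54, [538, -224, 140])]
scene plunger_top [(0.71, [498, 362, -4])]
```

View pics/w1.png

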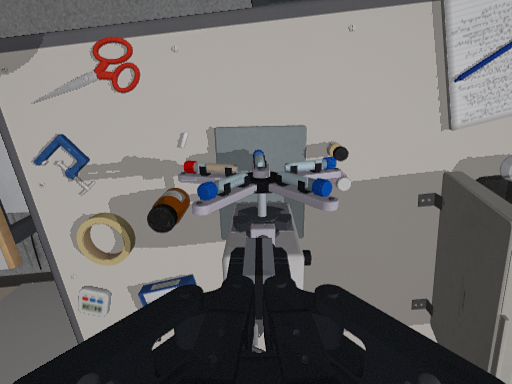

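View pics/w1r.png

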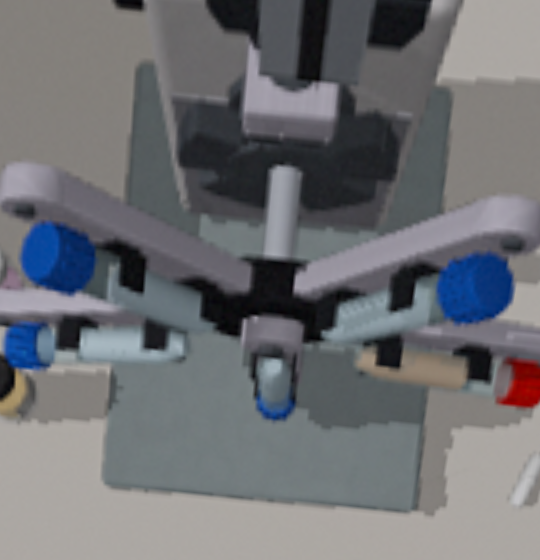

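Rectified on z=16, the plate's front corners lie at (103,487) and (413,510) and its side edges tilt about 5°. That puts the rotator origin at about (551,-194) with yaw about -4.7°. The networks agree on the origin, and the red cap comes out at 107° clockwise. I'll align the tool, come down to the right of the arm at 35°, then push left.

>>> servo_tool([
  [0, 0, 0, 0, -0.024],
  [0, -0.0213, -0.0355, 0, 0],
  [0, -0.0214, -0.0355, 0, 0],
  [0, 0, -0.0357, 0.03, 0],
  [0, 0, 0, 0.05, 0],
  [0, 0, 0, 0.05, 0],
  [0, 0, 0, 0.04, 0],
  [0, 0, 0, 0.016, 0],
  [0, 0, 0, 0, 0],
])

```text
t: 5.5
ee_pos: [553.0, -304.5, 213.8]
tcp_rot: [0.04, 0.999, 0.001, -0.001]
wrist_force: [-1.3, -0.7, 0.8]
width: -0.002
grasp_force: 0.0
```

```bash
cat > h.py <<'E'
from rig import read_state,get_image,spotter
import cv2,numpy as np
def rot(p):
    a=np.radians(-4.7);d=np.array(p[:2])-[551.3,-194.3]
    return np.round([d@[np.cos(a),np.sin(a)],d@[-np.sin(a),np.cos(a)],p[2]],1)
def look(tag,c='wrist',save=True):
    s=read_state();print(s['t'],rot(s['ee_pos']),s['wrist_force'].round(1) if hasattr(s['wrist_force'],'round') else s['wrist_force'])
    im=get_image(c)
    if save: cv2.imwrite(f'pics/{tag}.png',cv2.cvtColor(im['pixels'],cv2.COLOR_RGB2BGR))
    for d in spotter.tip_of(c,'red_cap')[:2]:
        r=rot(d['location']);print(c,d['score'],r,'angle',np.degrees(np.arctan2(-r[1],r[2]-150)).round(1))
E
python3 -c "
from h import *
look('w2')"
```

```text
5.5 [  10.7 -109.7  213.8] [-1.3 -0.7  0.8]
wrist 0.92 [ -17.5 -102.5  120.1] angle 106.3
```

View pics/w2.png

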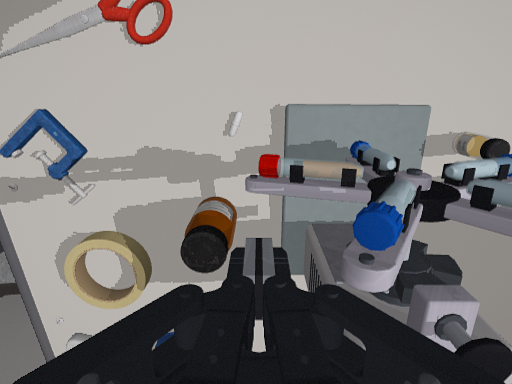

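The closed fingertips at (260,245) stand to the right of the arm end at (375,260), in line with the metal arm. The blue cap at (378,225) is in front of that line. I'll push left now, 2 mm further forward.

>>> servo_tool([
  [0, 0.002, 0.01, 0, 0],
  [0, 0, 0.01, 0, 0],
  [0, 0, 0.01, 0, 0],
  [0, 0, 0.01, 0, 0],
  [0, 0, 0.01, 0, 0],
])

```text
t: 6.22
ee_pos: [556.4, -261.4, 224.9]
tcp_rot: [0.042, 0.999, -0.011, 0.007]
wrist_force: [-17.4, -27.2, 56.4]
width: -0.0
grasp_force: 31.6
```

```bash
python3 -c "
from h import *
look('w3')"
```

```text
6.225 [ 10.5 -66.5 224.9] [-17.4 -27.2  56.4]
wrist 0.6 [ -16.2 -107.9  143.8] angle 93.3
```

View pics/w3.png

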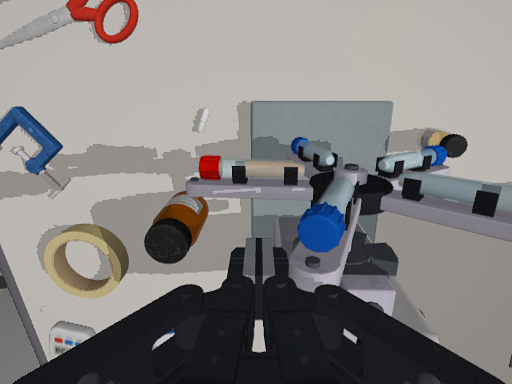

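The upward force of 56 N means the arm's end has caught under the flare of the finger linkage. I'll back off, then push with only the fingertips, holding them higher.

>>> servo_tool([
  [0, 0, -0.02, 0, 0],
  [0, 0, -0.02, 0, 0],
  [0, 0, 0, -0.015, 0],
  [0, 0, 0, -0.015, 0],
  [0, 0, 0, 0, 0],
])

```text
t: 6.95
ee_pos: [552.8, -294.2, 246.8]
tcp_rot: [0.04, 0.999, -0.001, 0.001]
wrist_force: [0.2, 0.8, -0.0]
width: 0.001
grasp_force: 0.0
```

```bash
python3 -c "
from h import *
look('w4')
look('s4','scene')
look('t4','top')"
```

```text
6.95 [  9.6 -99.4 246.8] [ 0.2  0.8 -0. ]
wrist 0.76 [ -17.  -103.6  132.6] angle 99.5
7.05 [  9.1 -99.3 245. ] [-0.3 -0.2 -0.5]
scene 0.43 [ -17.7 -106.   132. ] angle 99.6
7.15 [  9.  -99.4 244.5] [-0.8 -0.8 -0.1]
top 0.67 [-15.4  22.1 179.4] angle -36.9
```

>>> servo_tool([
  [0, 0, 0.012, 0, 0],
  [0, 0, 0.012, -0.001, 0],
  [0, 0, 0.01, -0.001, 0],
  [0, 0, 0.01, -0.001, 0],
])

```text
t: 7.75
ee_pos: [556.2, -252.3, 251.7]
tcp_rot: [0.041, 0.999, -0.004, 0.003]
wrist_force: [0.6, -6.3, 8.8]
width: -0.005
grasp_force: 4.1
```

>>> servo_tool([
  [0, 0, 0.01, -0.003, 0],
  [0, 0, 0.01, -0.002, 0],
  [0, 0, 0.01, 0, 0],
  [0, 0, 0.01, 0.001, 0],
])

```text
t: 8.25
ee_pos: [558.9, -210.0, 251.6]
tcp_rot: [0.04, 0.999, 0.0, -0.0]
wrist_force: [0.8, -2.3, 0.9]
width: 0.001
grasp_force: 0.9
```

```bash
python3 -c "
from h import *
look('w5')
look('s5','scene')"
```

```text
8.25 [  8.8 -15.  251.6] [ 0.8 -2.3  0.9]
wrist 0.94 [ -18.3 -103.7  192.4] angle 67.8
wrist 0.69 [-14.3 -24.3 123.2] angle 137.8
8.35 [  8.8 -14.4 251.4] [0.9 0.1 0.2]
scene 0.58 [ -18.9 -100.2  193.7] angle 66.4
scene 0.47 [ 57.7  -4.7 243.2] angle 2.9
```

>>> servo_tool([
  [0, 0, 0.008, 0.003, 0],
  [0, 0, 0.008, 0.003, 0],
  [0, 0, 0.01, 0.004, 0],
  [0, 0, 0.009, 0.006, 0],
  [0, 0, 0.009, 0.007, 0],
  [0, 0, 0, 0, 0],
])

```text
t: 9.2
ee_pos: [562.2, -165.9, 228.0]
tcp_rot: [0.04, 0.999, 0.001, -0.001]
wrist_force: [0.7, -0.8, -0.1]
width: -0.001
grasp_force: 0.0
```

```bash
python3 -c "
from h import *
look('w6')
look('s6','scene')"
```

```text
9.2 [  8.5  29.2 228. ] [ 0.7 -0.8 -0.1]
wrist 0.92 [-17.2 -65.7 238.8] angle 36.5
9.3 [  8.8  28.3 228.6] [ 0.7  0.2 -0.4]
scene 0.67 [ 37.6 139.5  -3.4] angle -137.7
scene 0.57 [-21.8 -66.2 237.5] angle 37.1
```

Red is now at about 37°. I'll lift, cross to its right, come down and push it left.

>>> servo_tool([
  [0, 0, 0, -0.045, 0],
  [0, 0, 0, -0.045, 0],
  [0, 0, -0.047, 0, 0],
  [0, 0, -0.047, 0, 0],
  [0, 0, -0.047, 0, 0],
  [0, 0, 0, 0.03, 0],
  [0, 0, 0, 0.04, 0],
  [0, 0, 0, 0.016, 0],
  [0, 0, 0, 0, 0],
])

```text
t: 10.52
ee_pos: [550.7, -307.6, 231.8]
tcp_rot: [0.041, 0.999, 0.001, -0.001]
wrist_force: [0.3, -0.1, 1.5]
width: 0.0
grasp_force: 0.0
```

```bash
python3 -c "
from h import *
look('w7')"
```

```text
10.525 [   8.7 -113.   231.8] [ 0.3 -0.1  1.5]
wrist 0.88 [-18.4 -67.8 240.3] angle 36.9
wrist 0.48 [  2.5   1.4 151. ] angle -54.5
```

View pics/w7.png

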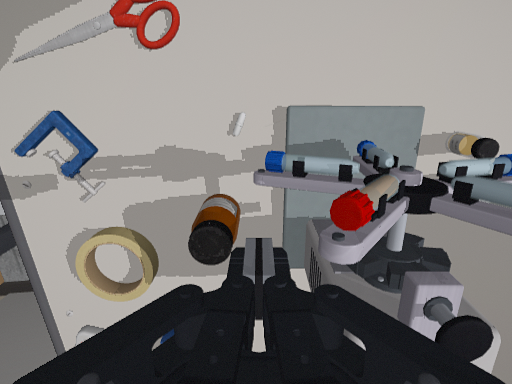

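The red cap is at (350,210) with its metal arm end at (345,240), and the fingers at (260,245) are clear of it on the right. I'll push to vertical.

>>> servo_tool([
  [0, 0, 0.011, -0.002, 0],
  [0, 0, 0.011, -0.002, 0],
  [0, 0, 0.011, -0.003, 0],
  [0, 0, 0.009, -0.003, 0],
  [0, 0, 0.009, -0.003, 0],
  [0, 0, 0.009, -0.003, 0],
  [0, 0, 0.008, -0.002, 0],
  [0, 0, 0.009, -0.002, 0],
  [0, 0, 0.009, 0, 0],
  [0, 0, 0, 0, 0],
])

```text
t: 11.88
ee_pos: [561.2, -221.7, 257.0]
tcp_rot: [0.04, 0.999, -0.003, 0.006]
wrist_force: [12.1, -2.0, 10.1]
width: -0.001
grasp_force: 7.0
```

```bash
python3 -c "
from h import *
look('w8')
look('s8','scene')"
```

```text
11.875 [ 12.1 -26.5 257. ] [12.1 -2.  10.1]
wrist 0.88 [-15.1  -6.6 262.1] angle 3.4
11.975 [ 12.1 -26.5 256.8] [12.1 -1.7 11.6]
scene 0.71 [-19.7  -2.8 262.2] angle 1.4
```

View pics/w8.png

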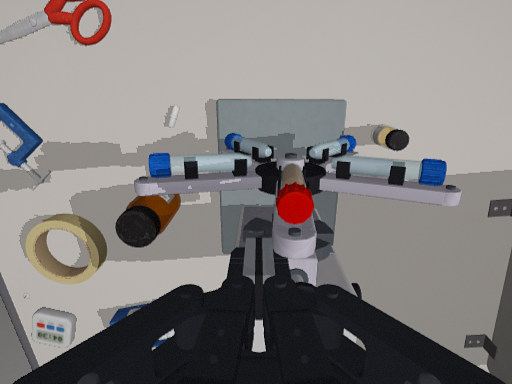

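The red tube is upright, with its cap at (295,203) and the fingers on the arm at (262,245). I'll back off to the right, rise, and go above the plunger.

>>> servo_tool([
  [0, -0.002, -0.012, 0, 0],
  [0, 0, -0.02, 0, 0],
  [0, 0, 0, -0.04, 0],
  [0, 0, 0, -0.03, 0],
  [0, 0, 0, 0, 0],
])

```text
t: 12.7
ee_pos: [557.4, -254.8, 325.0]
tcp_rot: [0.041, 0.999, -0.001, 0.002]
wrist_force: [1.1, -1.3, -0.1]
width: 0.0
grasp_force: 0.0
```

```bash
python3 -c "
from h import *
look('w9')
look('s9','scene')
print([(d['score'],rot(d['location'])) for d in spotter.tip_of('scene','plunger_top')[:2]])
im=get_image('wrist')
print([(d['score'],rot(d['location'])) for d in spotter.tip_of('wrist','plunger_top')[:2]])"
```

```text
12.7 [ 11.1 -59.8 325. ] [ 1.1 -1.3 -0.1]
wrist 0.94 [-15.6 -15.3 259.1] angle 8.0
wrist 0.29 [-10.6  26.4 164. ] angle -62.1
12.8 [ 10.6 -59.2 322. ] [-0.1 -0.7 -0.5]
scene 0.65 [-18.9 -12.8 258.1] angle 6.8
[(0.58, array([ 54.3,  -2.1, 243.8])), (0.31, array([-20.3, -15.2, 258.2]))]
[(0.8, array([ 59.3,  -2.8, 249.6]))]
```

Backing off dragged the arm to about 7°. I'll nudge it once more, slightly further back and shallow.

>>> servo_tool([
  [0, -0.001, 0, 0.035, 0],
  [0, 0, 0, 0.033, 0],
  [0, 0, 0, 0, 0],
  [0, 0, 0.01, 0, 0],
  [0, 0, 0.008, 0, 0],
  [0, 0, 0.007, 0, 0],
  [0, 0, 0.007, 0, 0],
  [0, 0, 0, 0, 0],
])

```text
t: 14.05
ee_pos: [561.4, -221.4, 255.4]
tcp_rot: [0.04, 0.999, 0.0, 0.001]
wrist_force: [2.5, 0.8, 1.2]
width: -0.0
grasp_force: 1.0
```

```bash
python3 -c "
from h import *
look('w10')
look('s10','scene')"
```

```text
14.05 [ 12.2 -26.2 255.4] [2.5 0.8 1.2]
wrist 0.81 [-17.8  -8.1 260.7] angle 4.2
14.15 [ 12.2 -26.5 255. ] [2.8 1.7 1.8]
scene 0.44 [-21.4  -4.4 261. ] angle 2.3
```

Forces are low now. I'll push 6 mm further, then withdraw to the right and up.

>>> servo_tool([
  [0, 0, 0.004, 0, 0],
  [0, 0, 0.003, 0, 0],
  [0, 0, 0, 0, 0],
  [0, 0, -0.015, 0, 0],
  [0, 0, -0.02, 0, 0],
  [0, 0, 0, -0.04, 0],
  [0, 0, 0, -0.03, 0],
  [0, 0, 0, 0, 0],
])

```text
t: 15.25
ee_pos: [558.6, -250.5, 326.7]
tcp_rot: [0.041, 0.999, -0.001, 0.001]
wrist_force: [-0.6, 0.2, -0.6]
width: -0.003
grasp_force: 0.0
```

```bash
python3 -c "
from h import *
look('w11')
look('s11','scene')"
```

```text
15.25 [ 11.8 -55.4 326.7] [-0.6  0.2 -0.6]
wrist 0.56 [-16.1 -19.5 261.5] angle 9.9
15.35 [ 11.4 -55.  323.7] [-0.5 -0.1 -0.7]
scene 0.63 [-13.4  21.6 130.7] angle -131.8
scene 0.51 [-20.9 -19.9 255.9] angle 10.6
```

The arm was dragged again. The cap reads 2–5 mm further forward than I assumed, so the fingers were probably slipping behind the arm and dragging it by friction. I'll repeat the push with the fingers 5 mm further forward.

>>> servo_tool([
  [0, 0.005, -0.01, 0.03, 0],
  [0, 0, 0, 0.04, 0],
  [0, 0, 0, 0, 0],
  [0, 0, 0.01, 0, 0],
  [0, 0, 0.01, 0, 0],
  [0, 0, 0.01, 0, 0],
  [0, 0, 0.007, 0, 0],
  [0, 0, 0, 0, 0],
])

```text
t: 16.45
ee_pos: [556.0, -221.9, 255.3]
tcp_rot: [0.04, 0.999, 0.0, 0.0]
wrist_force: [-0.4, 1.1, -0.4]
width: 0.002
grasp_force: 0.0
```

```bash
python3 -c "
from h import *
look('w12')
look('s12','scene')"
```

```text
16.45 [  7.  -27.1 255.3] [-0.4  1.1 -0.4]
wrist 0.67 [-16.7   0.3 263. ] angle -0.2
16.55 [  6.8 -27.6 254.6] [0.6 0.6 0.7]
scene 0.49 [-18.6   1.1 260.4] angle -0.6
```

View pics/w12.png

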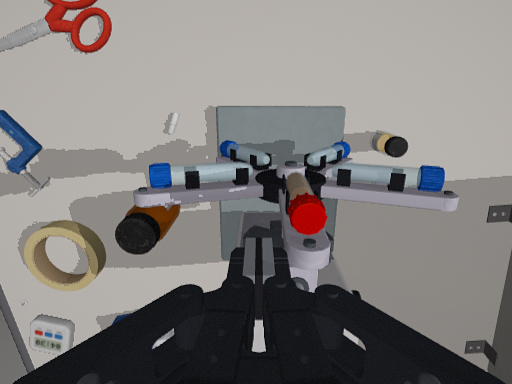

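The red cap is at (308,213), upright, and the fingers now meet the arm's flank properly at 0° with no side load. I'll withdraw.

>>> servo_tool([
  [0, 0, -0.015, 0, 0],
  [0, 0, -0.02, 0, 0],
  [0, 0, 0, -0.04, 0],
  [0, 0, 0, -0.03, 0],
  [0, 0, 0, 0, 0],
])

```text
t: 17.27
ee_pos: [553.3, -259.3, 327.0]
tcp_rot: [0.041, 0.999, -0.001, 0.002]
wrist_force: [-0.0, -0.1, -1.6]
width: 0.001
grasp_force: 0.0
```

```bash
python3 -c "
from h import *
look('w13')
print([(d['score'],rot(d['location'])) for d in spotter.tip_of('wrist','plunger_top')[:2]])
look('s13','scene')
print([(d['score'],rot(d['location'])) for d in spotter.tip_of('scene','plunger_top')[:2]])
"
```

```text
17.275 [  7.3 -64.6 327. ] [-0.  -0.1 -1.6]
[(0.69, array([ 57. ,   1. , 248.2]))]
17.425 [  6.7 -63.5 323.5] [-0.2  0.5 -1. ]
scene 0.73 [-17.3  -0.  257.1] angle 0.0
scene 0.55 [-13.5 -21.9 124.7] angle 139.1
[(0.49, array([ 53.7,  -2.1, 243.9]))]
```

Upright at 0°. On to the plunger.

>>> servo_tool([
  [0, -0.0245, 0.0315, 0, 0],
  [0, -0.0245, 0.0315, 0, 0],
  [0, 0, 0, 0.03, 0],
  [0, 0, 0, 0.03, 0],
  [0, 0, 0, 0.012, 0],
  [0, 0, 0, 0.005, 0],
  [0, 0, 0, 0.005, 0],
  [0, 0, 0, 0.005, 0],
  [0, 0, 0, 0.005, 0],
  [0, 0, 0, 0.005, 0],
  [0, 0, 0, 0, 0],
])

```text
t: 18.95
ee_pos: [607.2, -198.9, 228.2]
tcp_rot: [0.04, 0.999, -0.0, 0.0]
wrist_force: [0.4, 0.2, 3.9]
width: 0.001
grasp_force: 1.7
```

>>> servo_tool([
  [0, 0, 0, 0.002, 0],
  [0, 0, 0, 0.001, 0],
  [0, 0, 0, 0, 0],
])

```text
t: 19.32
ee_pos: [607.3, -198.9, 227.9]
tcp_rot: [0.04, 0.999, -0.001, 0.002]
wrist_force: [-5.6, 1.5, 17.7]
width: 0.0
grasp_force: 8.8
```

The plunger is on its stop at 228 mm, with the force rising. I'll retreat and check.

>>> servo_tool([
  [0, 0, 0, -0.03, 0],
  [0, 0, 0, -0.05, 0],
  [0, 0, 0, -0.05, 0],
  [0, 0.04, -0.03, -0.02, 0],
  [0, 0.04, -0.03, 0, 0],
  [0, 0, 0, 0, 0],
  [0, 0, 0, 0, 0],
])

```text
t: 20.2
ee_pos: [522.7, -251.8, 374.5]
tcp_rot: [0.04, 0.999, 0.0, -0.0]
wrist_force: [0.0, 0.2, 0.5]
width: 0.0
grasp_force: 0.0
```

```bash
python3 -c "
from h import *
look('w14')
print([(d['score'],rot(d['location'])) for d in spotter.tip_of('wrist','plunger_top')[:2]])
look('s14','scene')
print([(d['score'],rot(d['location'])) for d in spotter.tip_of('scene','plunger_top')[:2]])
"
```

```text
20.2 [-23.8 -59.7 374.5] [0.  0.2 0.5]
wrist 0.77 [-16.2   1.2 261.4] angle -0.6
wrist 0.28 [-15.9  -3.8 185. ] angle 6.2
[(0.86, array([ 55.3,  -1.4, 234.2]))]
20.35 [-23.3 -59.3 374.3] [0.2 0.2 0.2]
scene 0.72 [-20.9   1.8 262.1] angle -0.9
[(0.53, array([ 5.460e+01, -2.000e-01,  2.224e+02]))]
```

View pics/w14.png

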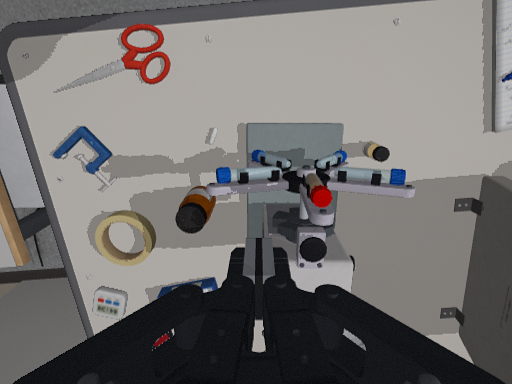

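The red cap at (320,197) is upright and the plunger head at (313,248) is down at about 228 mm. The loose things that show in the view are where they were. Handing in.

```bash
python3 -c "
from rig import arm
print(arm.job_done())"
```

```text
the job is handed in; nothing more can be done
None
```

I handed the job in at about 20 s: the red-capped tube measures within 1° of straight up and the plunger is down on its stop at 228 mm, but on the first push an arm end caught the finger linkage (56 N at the wrist), and contact forces on the glass tubes were not measured.

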